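# Screw the cap back on the strip canister

### The arm

A 6-joint arm with a two-finger parallel gripper is mounted at the origin on the work surface. World frame = base frame: x ahead of the robot, y to its left, z up, the work surface at z = 0. Lengths are in mm, angles in rad, forces in N, time in s.
With the tool pointing down it reaches from about 400 to 925 mm from the base axis. Payload 12.5 kg.
Tool frame: the origin (TCP) lies midway between the tips of the shut fingers; the grasp point (between the pads) lies 19 mm behind it; z points along the fingers, y is the direction in which the jaws open and shut (so a half turn about z gives the same grasp; the last joint's range is limited). The gripper opens to 95 mm and grips with 3 to 60 N. Pads are 20 mm wide; open, the fingers measure 119 mm over their backs; the gripper's body (75 mm by 180 mm) begins 59 mm behind the grasp point.
Start: joints at [-1.372, 0.491, 1.559, -0, 1.092, -0.106], TCP at [187.587, -596.203, 214.661] pointing down, gripper open.
Joint ranges: [-3.1, 3.1], [-0.84, 2.19], [0.05, 2.79], [-1.13, 4.28], [0.06, 2.93], [-2.69, 2.69]. Speed limits (rad/s): [2.22, 2.22, 2.79, 3.14, 3.14, 3.14].

### API

Orientations are given as [roll, pitch, yaw] about the fixed x, y, z axes, in that order (R = Rz(yaw) Ry(pitch) Rx(roll)).
In Python, from cell import env gives the robot as it stands.
- The arm moves only by the tool drive_tool, never from a script. Its argument "increments" is a list of rows, each a list of 2 entries, a list of its own where there are three numbers: the shift along the tool's x, y, z as a fraction of full scale, then the turn, a rotation vector about the tool's x, y, z as a fraction of full scale. In form: [[[x, y, z], [ax, ay, az]], ...]. A call has 1 to 5 rows; each row shifts and turns the commanded pose from where the row before left it, along the tool's axes as they then stand; what a row does not reach is not made up. Full scale, the value 1, is 30 mm for a shift and 0.08 rad for a turn. A row lasts 1/12 s, in which the tool goes at most 41.7 mm and 7.16 degrees, less where a joint would pass 70% of its speed; a pose out of reach is approached as far as the arm can. A call with a number of a shift or a turn outside -1 to 1 is refused whole. A call with a gripper value outside its range is refused whole. "jaw" is the opening, from -1 (shut) to 1 (fully open), so that 0 is half open, set as the call begins (left out, the last holds). The fingers move at their own pace and stop on an object; the grip force is fixed at half the most. Time passes only in rows, so rows that do not move let the fingers close. It gives the time, the measured TCP pose, the force and the opening at its end, in the units of the state.
- env.state(): the state, without advancing time (a new reading comes with each control period).
- env.read_camera(name): name is "scene" or "top" or "wrist"; returns a dict with "pixels" (480x640x3 uint8, blue, green, red), "vertical_fov" (degrees; the focal length in pixels is half the picture's height over the tangent of half this angle, whatever the lens; pixels are square), "cx", "cy" (the principal point, pixels), "world_to_cam" (4x4, takes a point from world to camera coordinates). Camera axes: x right, y down, z forward; pixel columns grow to the right and rows downward; lengths in mm; the calibration is good to about 2 mm. The wrist camera is an equidistant fisheye: a pixel r from the principal point sees the ray r / f radians off the axis. A picture is of the moment at which its call begins. There is no depth.
- env.job_done(): hands the job in, once; it reports no verdict.
Trained networks look in a picture, given as the dict that the camera call returned (one of the last four; its "shot" number tells which), for a name from the list of things; names that differ only in an ending like _2 or _b are one class to them, and where a whole thing is asked for, a point or a joint stands for the part that bears it (a point fixed in the world has none). Each returns a list of dicts, best first, with "score" (0 to 1); they miss things now and then, are a little off and sometimes report something else, mostly with a low value. They report only what shows in the picture. A call takes as long as a camera call. They do not tell look-alikes from the thing itself.
- env.boxes_of(target, picture): "point" ([x, y, z] in mm, in world coordinates, good to about 4 mm: the middle of the surface that is visible of it).
- env.tip_of(target, picture): "point" ([x, y, z] in mm, in world coordinates, good to about 4 mm: a listed point, or the origin of a listed thing).
The state is a dict: "t": time; "joints": joint angles; "qvel": joint speeds; "tau": joint torques, N m; "eef_pos": TCP position; "tcp_rot": TCP orientation; "ft_force": force on the tool from outside, world axes, zero at the start; "moment": the same for the moment, N m; "opening": opening from 0.0 (shut) to 1.0 (fully open).
Only numpy, scipy, OpenCV 4.12 (cv2) and the standard library are available. Lean on these libraries where they do the work, as an engineer would, in place of code of your own. Each camera call takes 0.05 s, during which the arm holds its last target.

### The job

Put the black cap back on the open test-strip canister that is clamped in its stand: set it level on the neck and, pressing lightly, turn it backward (anticlockwise seen from above) until you feel the thread starts drop in, then screw it forward (clockwise) until it comes up against its stop, without cross-threading or overtightening it. Let go and leave everything else on the bench where it is.

Things in the scene. Friction and masses are not known exactly. Their poses are not given: they have to be found in the camera images.
- cap: Black ribbed screw cap, loose on the bench, open side down: 54 mm across, 25 mm tall, 40 g; bore 49 mm across. Four lugs in the bore (bars 3 mm thick, 4.6 mm long, sloped with the thread, tips on a 41 mm circle), centred 5 mm above the open rim, on the cap's +x, +y, -x, -y axes. Origin: centre of the open rim; z up through the closed top.
- stand: Bench stand, fixed: base plate 120 x 96 x 10 mm with a clamp cup 66 mm across, 55 mm high, screw on its -x side. It holds the white canister (51 mm across, shoulder 110 mm above the bench), clamped in rubber at any angle: the stand's axes do not tell where the threads start. Origin: centre of the plate's underside, z up.
- canister_lip (a point): Centre of the canister's open mouth at lip height, 134.4 mm above the bench, z up. The neck is 39 mm across (35 at the lip), 24.4 mm tall. Height of the cap's origin relative to this point: about -13.5 mm riding on a ridge start, -15 on a stop, -17.5 in the false stop, -18.5 to -19 dropped in at the thread start, -22.5 fully closed. Cap and canister must never press together with over 50 N in all.
- neck_foot (a point): Centre of the neck's foot, at the shoulder. Round the neck run 4 equal right-hand thread ridges, a quarter turn apart: 47 mm across, 2 mm thick, sinking 5.8 mm per quarter turn clockwise (from above); grooves between them 3.8 mm high. Each groove opens upward in a 21 degree gap just anticlockwise of a ridge start and ends at an upright stop 86 degrees clockwise of the gap's far edge.
- clamp_axis (a point): Neck axis at the clamp cup's rim, 55 mm above the bench. Lugs landing on a ridge hold the cap high; turned clockwise they soon jam on a stop's upper part (false stop). Pressed with 4 to 8 N and turned anticlockwise, at most 82 degrees, they climb the ridge (a 3 mm fall off a stop may come first), drop 5 to 6 mm into the gap and can go no farther back.
- cap_top (a point): Centre of the cap's closed top, 25 mm above its rim. A springy liner (5 N per mm) lies in the bore, face 21 mm above the rim. From the drop the cap screws 65 to 75 degrees clockwise to its end stop, the last 30 onto the liner, sinking 3 to 4 mm with the thread: let it down under 2 to 5 N. At the stop the torque climbs 0.14 N m per degree: 0.2 to 0.3 N m is enough, 0.5 too much. It stays put.
- canister (a joint): Twist of the canister in the rubber lining of its clamp, rad: 0 at rest, positive anticlockwise seen from above (pushed backward), 8 N m per rad; the same 0 whatever the angle at which it is clamped, so it shows the torque on the neck and not where the threads start.
- spare_canister: Bystander: closed white canister with a grey cap and green band, 53 mm across, 126 mm tall, loose. Origin: centre of its underside.
- specimen_cup: Bystander: specimen cup with a blue lid, 66 mm across, 74 mm tall, loose. Origin: centre of its underside.
- oil_bottle: Bystander: small amber dropper bottle, 29 mm across, 82 mm tall, loose. Origin: centre of its underside.
- mouse: Bystander: black computer mouse, 98 x 58 x 34 mm, loose. Origin: centre of its underside.
- slide_box: Bystander: teal slide box, 85 x 105 x 34 mm, loose. Origin: centre of its underside.
- marker: Bystander: white marker pen with a blue cap, 12 mm thick, 139 mm long, lying along its y axis, loose. Origin: on its underside near mid length.
- forceps: Bystander: small steel forceps, 126 mm long, 15 mm wide at the tips, 7 mm high, lying along its x axis, loose. Origin: on its underside near mid length.
Not all that is in view belongs to the job. What is shaped like the cap but blue, red or yellow is not meant.

How it is judged:
By the outcome, as a careful person would: the job done as asked, in the order asked, and still so for the second after the job is handed in, with the robot touching nothing.
It also fails if it takes over 72 s, if anything falls off the work surface, if the arm or the gripper's body presses on something with over 40 N, if the wrist force passes 120 N, or if a joint passes its speed limit or range.

## Working session

There is one attempt and no reset: what is moved stays moved. The work goes in short steps, Python scripts to look and compute and a tool call to move; the robot and the scene stay as the last step left them, time stands still between calls to the robot, and variables do not carry over. Pictures are saved under pics/ and viewed, and the job is handed in when it is done.

Besides the shell and the picture viewer there is one more tool, called after ">>>" as a command line: name --argument value ..., lists and objects as JSON in quotes. drive_tool: Moves the arm, as the interface text tells. Its arguments: {"type":"object","properties":{"increments":{"type":"array","items":{"type":"array"}},"jaw":{"type":"number"}},"required":["increments"]}

```bash
ls; mkdir -p pics; python3 - <<'E'
from cell import env
import cv2
s=env.state();print({k:(v if not hasattr(v,'round') else v) for k,v in s.items()})
for n in ["scene","top","wrist"]:
    p=env.read_camera(n);cv2.imwrite(f"pics/{n}0.png",p["pixels"]);print(n,p["vertical_fov"],p["cx"],p["cy"],p["shot"])
    for t in ["cap","stand","canister_lip","cap_top","neck_foot"]:
        print(t,[(round(d["score"],2),[round(float(x)) for x in d["point"]]) for d in env.tip_of(t,p)[:4]])
print(s['t'],env.state()['t'])
E
```

```text
pics
{'t': 0.0, 'joints': array([-1.37162410e+00,  4.91556402e-01,  1.55948642e+00,  1.10661585e-05,
        1.09170325e+00, -1.05607915e-01]), 'qvel': array([ 3.17958395e-04,  9.28080677e-05,  6.37489253e-04,  1.20399247e-03,
        4.89912002e-04, -9.23021857e-04]), 'tau': array([ 2.40628091e-03, -6.12644219e+01, -2.58186275e+01,  6.93086162e-02,
        4.81946196e-02, -1.34072525e-04]), 'eef_pos': array([ 187.51933533, -595.93013596,  214.05098473]), 'tcp_rot': array([-3.14044670e+00, -1.31342673e-04,  3.04774960e-01]), 'ft_force': array([-0.60870051,  0.27487832, -0.13508274]), 'moment': array([-0.01922609, -0.00457425, -0.00608098]), 'opening': 0.9988456634649521}
scene 46.59190886887451 320.9570792899408 236.0983938080867 1
cap [(0.83, [626, 298, -1]), (0.81, [442, 198, -6]), (0.67, [536, 106, -1]), (0.56, [546, 213, -2])]
stand [(0.76, [539, -206, 0]), (0.26, [774, 95, 2])]
canister_lip [(0.7, [540, -199, 132]), (0.61, [697, -29, -3]), (0.48, [540, -203, 108])]
cap_top [(0.96, [530, 108, 23]), (0.84, [546, 210, 23]), (0.8, [448, 200, 25]), (0.57, [626, 292, 27])]
neck_foot [(0.78, [538, -199, 111])]
top 42.525077122325406 325.4740380733964 236.3497826999325 2
cap [(0.75, [546, 209, 0]), (0.73, [531, 111, -2]), (0.67, [622, 298, -3]), (0.64, [543, -203, 2])]
stand [(0.65, [538, -207, 2])]
canister_lip [(0.79, [544, -201, 133]), (0.16, [777, -133, 1])]
cap_top [(0.89, [449, 197, 22]), (0.8, [545, 210, 24]), (0.67, [626, 300, 22]), (0.64, [530, 111, 26])]
neck_foot [(0.81, [541, -207, 109]), (0.32, [666, -427, -1])]
wrist 65.70646984690485 315.8856332647925 235.54904962270774 3
cap []
stand []
canister_lip []
cap_top []
neck_foot []
0.0 0.9
```

View pics/scene0.png

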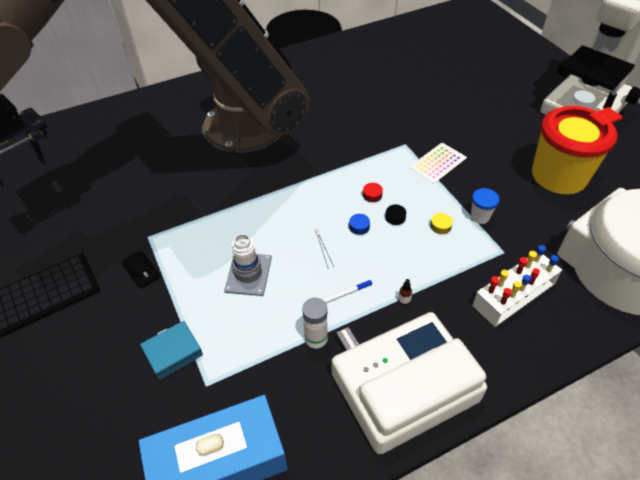

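View pics/top0.png

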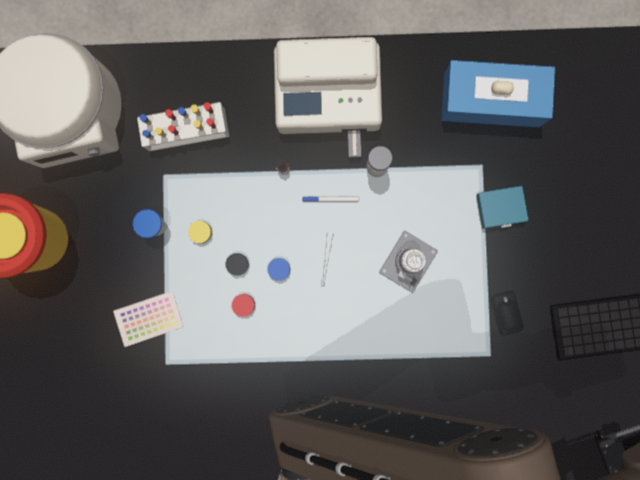

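```bash
cat > h.py <<'E'
from cell import env
import numpy as np, cv2
def ray(p,u,v):
    f=240/np.tan(np.radians(p["vertical_fov"]/2)); W=np.array(p["world_to_cam"]);R=W[:3,:3];t=W[:3,3]
    x=(u-p["cx"])/f; y=(v-p["cy"])/f
    d=R.T@np.array([x,y,1.]);return -R.T@t,d
def onz(p,u,v,z):
    c,d=ray(p,u,v);return c+d*(z-c[2])/d[2]
def proj(p,P):
    f=240/np.tan(np.radians(p["vertical_fov"]/2)); W=np.array(p["world_to_cam"]);q=W[:3,:3]@np.array(P)+W[:3,3]
    return p["cx"]+f*q[0]/q[2],p["cy"]+f*q[1]/q[2]
E
python3 - <<'E'
from h import *
out=[]
for n,b,l in [("top",(237,264),(412,261)),("scene",(396,214),(243,245))]:
    p=env.read_camera(n);im=p["pixels"]
    cam=ray(p,0,0)[0];print(n,cam.round())
    for P in [(546,210,25),(546,210,0),(541,-203,134.4),(541,-203,110)]: print(P,np.round(proj(p,P),1))
    for c in (b,l):
        x,y=c;cr=cv2.resize(im[y-25:y+25,x-33:x+33],None,fx=6,fy=6,interpolation=cv2.INTER_CUBIC);out.append(cr)
    x,y=b;g=im[y-22:y+22,x-22:x+22].max(2);m=(g<80).astype(np.uint8)
    nn,lab,st,ce=cv2.connectedComponentsWithStats(m);k=1+np.argmax(st[1:,4]);print(st[k],ce[k]+[x-22,y-22]);u,v=ce[k]+[x-22,y-22];print(onz(p,u,v,12.5),onz(p,u,v,25))
cv2.imwrite("pics/crops.png",np.vstack([np.hstack(out[:2]),np.hstack(out[2:])]))
E
```

```text
top [ 516.  -30. 1494.]
(546, 210, 25) [234.7 263. ]
(546, 210, 0) [236.4 263.2]
(541, -203, 134.4) [414.  259.2]
(541, -203, 110) [412.6 259.4]
[32 22  1  3  3] [247. 265.]
[540.64299461 182.50954588  12.5       ] [540.43889658 180.71290074  25.        ]
scene [1342. -387. 1097.]
(546, 210, 25) [395.6 211.4]
(546, 210, 0) [394.8 217.8]
(541, -203, 134.4) [241.2 239.4]
(541, -203, 110) [242.5 246.2]
[ 12  13  20  20 331] [395.35347432 214.35649547]
[545.2880016 210.8937136  12.5      ] [554.47160801 203.99934081  25.        ]
```

View pics/crops.png

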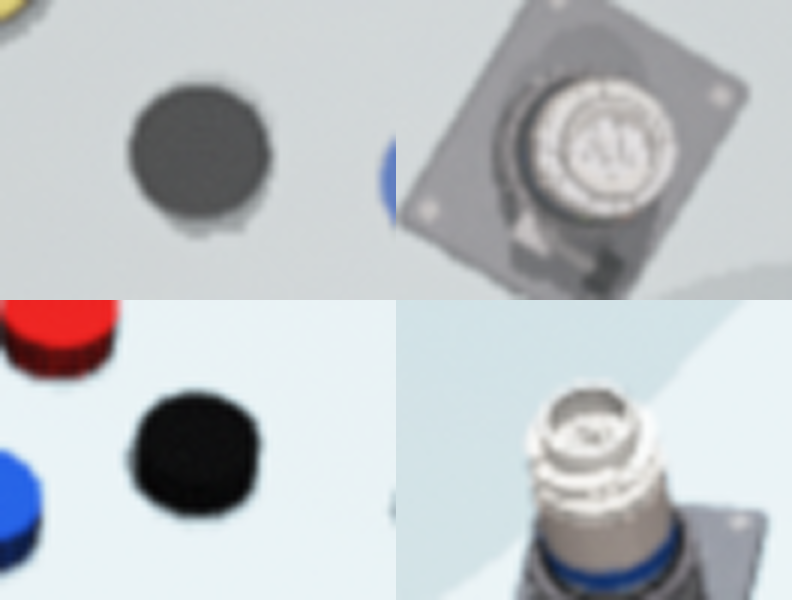

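```bash
python3 - <<'E'
from h import *
s=env.state();p=env.read_camera("wrist")
W=p["world_to_cam"];c=-W[:3,:3].T@W[:3,3]
from scipy.spatial.transform import Rotation as R
T=R.from_euler("xyz",s["tcp_rot"]).as_matrix()
print("cam pos in tool",T.T@(c-s["eef_pos"]));print("cam axes in tool (cols x y z)",(T.T@W[:3,:3].T).round(3))
cv2.imwrite("pics/w1.png",p["pixels"])
yaw=s["tcp_rot"][2]
d=np.array([541-187.5,-203+596]);print(d@[np.cos(yaw),np.sin(yaw)],d@[np.sin(yaw),-np.cos(yaw)],s["t"])
E
```

```text
cam pos in tool [  78.95097055    0.67166427 -169.00399562]
cam axes in tool (cols x y z) [[ 0.    -0.961 -0.278]
 [ 1.     0.001 -0.001]
 [ 0.001 -0.278  0.961]]
455.14584523338584 -268.80012940247394 1.0
```

View pics/w1.png

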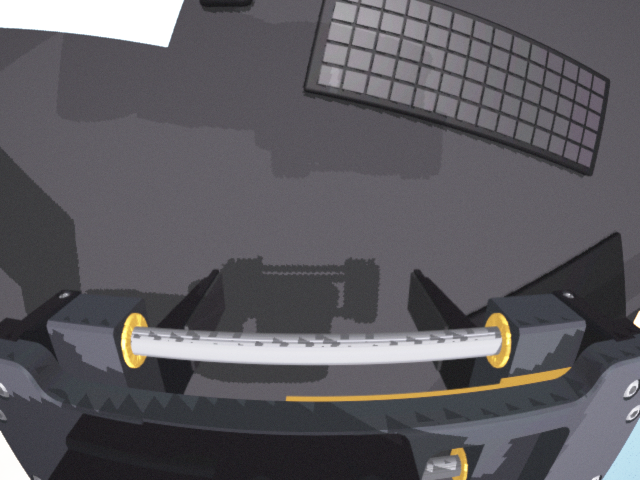

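>>> drive_tool --increments '[[[0.91,-0.6,0],[0,0,0]],[[0.91,-0.6,0],[0,0,0]],[[0.91,-0.6,0],[0,0,0]],[[0.91,-0.6,0],[0,0,0]],[[0.91,-0.6,0],[0,0,0]]]'

```text
t: 1.47
eef_pos: [291.5, -468.2, 214.7]
tcp_rot: [3.141, -0.0, 0.304]
ft_force: [-0.1, -0.4, 0.2]
opening: 1.001
```

>>> drive_tool --increments '[[[0.91,-0.6,0],[0,0,0]],[[0.91,-0.6,0],[0,0,0]],[[0.91,-0.6,0],[0,0,0]],[[0.91,-0.6,0],[0,0,0]],[[0.91,-0.6,0],[0,0,0]]]'

```text
t: 1.88
eef_pos: [394.8, -341.3, 214.8]
tcp_rot: [3.141, -0.0, 0.305]
ft_force: [0.4, 0.3, 0.5]
opening: 0.999
```

>>> drive_tool --increments '[[[0.91,-0.6,0],[0,0,0]],[[0.91,-0.6,0],[0,0,0]],[[0.91,-0.6,0],[0,0,0]],[[0.91,-0.6,0],[0,0,0]],[[0.91,-0.6,0],[0,0,0]]]'

```text
t: 2.3
eef_pos: [498.1, -214.3, 214.8]
tcp_rot: [3.141, -0.0, 0.305]
ft_force: [0.1, -0.4, -0.3]
opening: 1.003
```

>>> drive_tool --increments '[[[0,0,0],[0,0,0]],[[0,0,0],[0,0,0]]]'

```text
t: 2.47
eef_pos: [497.8, -214.6, 214.6]
tcp_rot: [3.141, 0.0, 0.308]
ft_force: [0.4, -1.2, -0.1]
opening: 1.001
```

```bash
cat >> h.py <<'E'
def fray(p,u,v):
    f=240/np.tan(np.radians(p["vertical_fov"]/2)); W=np.array(p["world_to_cam"]);R=W[:3,:3];t=W[:3,3]
    a=np.array([u-p["cx"],v-p["cy"]]);r=np.hypot(*a)+1e-9;th=r/f
    d=R.T@np.array([*(a/r*np.sin(th)),np.cos(th)]);return -R.T@t,d
def fonz(p,u,v,z):
    c,d=fray(p,u,v);return c+d*(z-c[2])/d[2]
def fproj(p,P):
    P=np.atleast_2d(P)
    f=240/np.tan(np.radians(p["vertical_fov"]/2)); W=np.array(p["world_to_cam"]);q=P@W[:3,:3].T+W[:3,3]
    r=np.hypot(q[:,0],q[:,1])+1e-9;th=np.arctan2(r,q[:,2])
    return np.stack([p["cx"]+f*th*q[:,0]/r,p["cy"]+f*th*q[:,1]/r],1)
def circ(c,r,n=72):
    a=np.linspace(0,2*np.pi,n,endpoint=False);return np.stack([c[0]+r*np.cos(a),c[1]+r*np.sin(a),0*a+c[2]],1)
E
python3 - <<'E'
from h import *
import pickle
p=env.read_camera("wrist");pickle.dump(p,open("wneck.pkl","wb"));im=p["pixels"].copy()
for t in ["canister_lip","neck_foot"]: print(t,[(round(d["score"],2),np.round(d["point"],1)) for d in env.tip_of(t,p)[:3]])
for c,r in [((541,-203,134.4),17.5),((541,-203,110),25.5)]:
    for q in fproj(p,circ(c,r)): cv2.circle(im,tuple(int(x) for x in np.round(q)),1,(0,0,255),-1)
cv2.imwrite("pics/w2.png",p["pixels"]);cv2.imwrite("pics/w2o.png",im)
print(env.state()["t"])
E
```

```text
canister_lip [(0.69, array([ 538.4, -205.8,  130.9]))]
neck_foot [(0.77, array([ 541. , -203.1,  110.7]))]
2.6167
```

View pics/w2o.png

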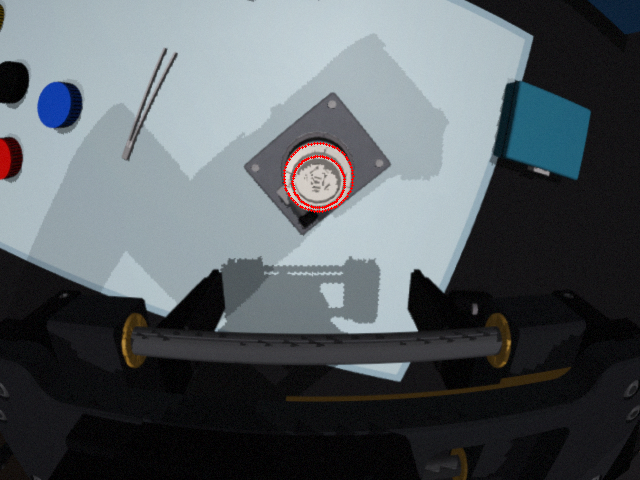

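View pics/w2.png

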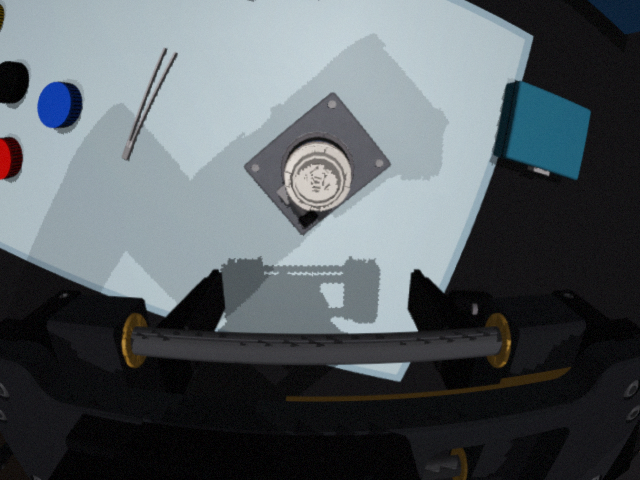

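```bash
python3 - <<'E'
from h import *
import pickle
p=pickle.load(open("wneck.pkl","rb"));im=p["pixels"][125:225,265:375]
im=cv2.resize(im,None,fx=5,fy=5,interpolation=cv2.INTER_CUBIC)
a=im.copy()
for c,r,col in [((540,-204,134.4),17.5,(0,0,255)),((540,-204,110),25.5,(0,200,0)),((540,-204,127),23.5,(255,0,0))]:
    for q in (fproj(p,circ(c,r,120))-[265,125]+.5)*5: cv2.circle(a,tuple(int(x) for x in np.round(q)),1,col,-1)
cv2.imwrite("pics/w2c.png",a);cv2.imwrite("pics/w2d.png",im)
E
```

```text
(no output)
```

View pics/w2c.png

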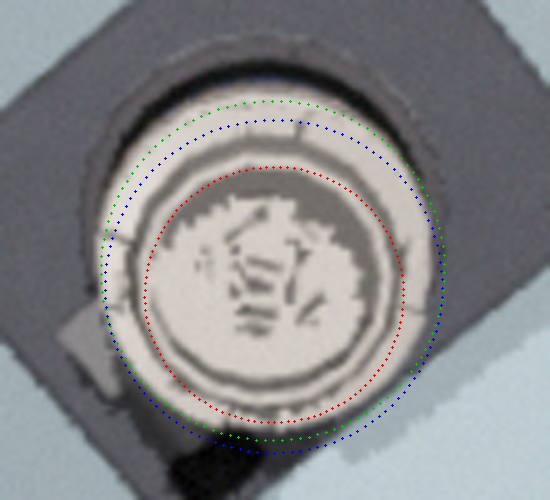

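View pics/w2d.png

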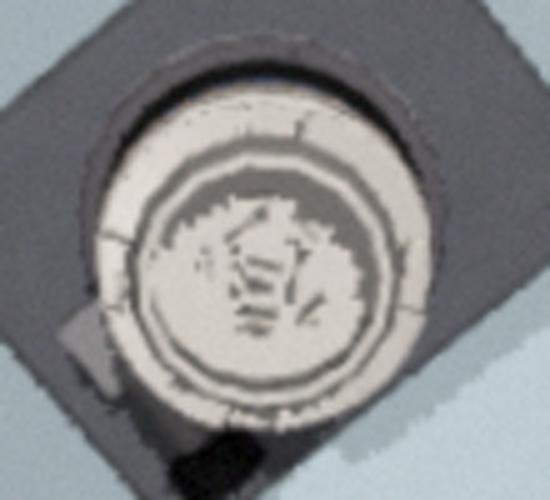

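>>> drive_tool --increments '[[[0.316,-0.871,0],[0,0,0]],[[0.316,-0.871,0],[0,0,0]],[[0.316,-0.871,0],[0,0,0]],[[0.316,-0.871,0],[0,0,0]],[[0.316,-0.871,0],[0,0,0]]]'

```text
t: 3.03
eef_pos: [502.7, -76.9, 214.7]
tcp_rot: [3.141, -0.0, 0.303]
ft_force: [0.4, 0.3, 0.0]
opening: 1.001
```

>>> drive_tool --increments '[[[0.316,-0.871,0],[0,0,0]],[[0.316,-0.871,0],[0,0,0]],[[0.316,-0.871,0],[0,0,0]],[[0.316,-0.871,0],[0,0,0]],[[0.316,-0.871,0],[0,0,0]]]'

```text
t: 3.45
eef_pos: [509.1, 62.0, 214.8]
tcp_rot: [3.141, -0.0, 0.303]
ft_force: [0.1, -0.2, 0.2]
opening: 1.0
```

>>> drive_tool --increments '[[[0.316,-0.871,0],[0,0,0]],[[0.316,-0.871,0],[0,0,0]],[[0.316,-0.871,0],[0,0,0]],[[0.316,-0.871,0],[0,0,0]],[[0,0,0.61],[0,0,-1]]]'

```text
t: 3.87
eef_pos: [515.6, 175.6, 198.7]
tcp_rot: [3.141, -0.006, 0.384]
ft_force: [0.0, -0.2, 0.3]
opening: 1.003
```

>>> drive_tool --increments '[[[0,0,0.61],[0,0,-1]],[[0,0,0.61],[0,0,-1]],[[0,0,0.61],[0,0,-1]],[[0,0,0.61],[0,0,-1]],[[0,0,0.61],[0,0,-1]]]'

```text
t: 4.28
eef_pos: [514.3, 171.7, 104.1]
tcp_rot: [3.141, -0.0, 0.787]
ft_force: [-0.3, 0.6, -0.9]
opening: 1.001
```

```bash
cat >> h.py <<'E'
def save(n,name):
    import pickle
    p=env.read_camera(n);p=dict(p);p["state"]=env.state();pickle.dump(p,open(name+".pkl","wb"));cv2.imwrite("pics/"+name+".png",p["pixels"]);return p
def crop(p,P,name,circles,h=50,k=5):
    u,v=np.round(fproj(p,P)[0]).astype(int);u=max(u-h-5,0);v=max(v-h,0)
    a=cv2.resize(p["pixels"][v:v+2*h,u:u+2*h+10],None,fx=k,fy=k,interpolation=cv2.INTER_CUBIC);b=a.copy()
    for c,r,col in circles:
        for q in (fproj(p,circ(c,r,120))-[u,v]+.5)*k: cv2.circle(b,tuple(int(x) for x in np.round(q)),1,col,-1)
    cv2.imwrite("pics/"+name+".png",b)
E
python3 - <<'E'
from h import *
p=save("wrist","wcap1");s=p["state"];print(s["t"],s["eef_pos"],s["tcp_rot"],s["joints"].round(2))
crop(p,(545,206,25),"wcap1c",[((545,206,25),27,(0,0,255)),((545,206,0),27,(0,255,0))])
E
```

```text
4.3333 [512.91285132 171.41015462 101.0525943 ] [-3.13940803  0.00357348  0.79244504] [ 0.2   0.52  1.88 -0.    0.74  0.98]
```

View pics/wcap1c.png

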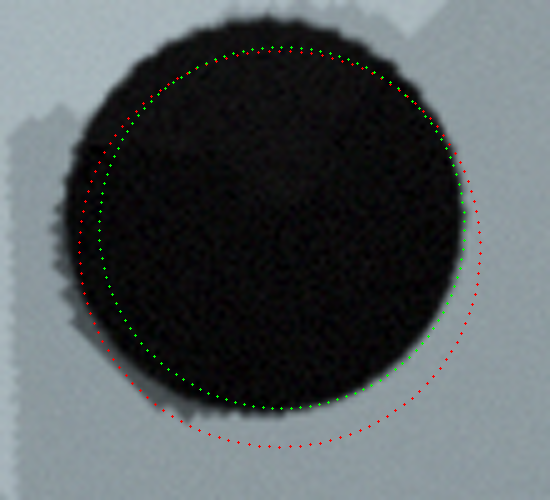

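View pics/wcap1.png

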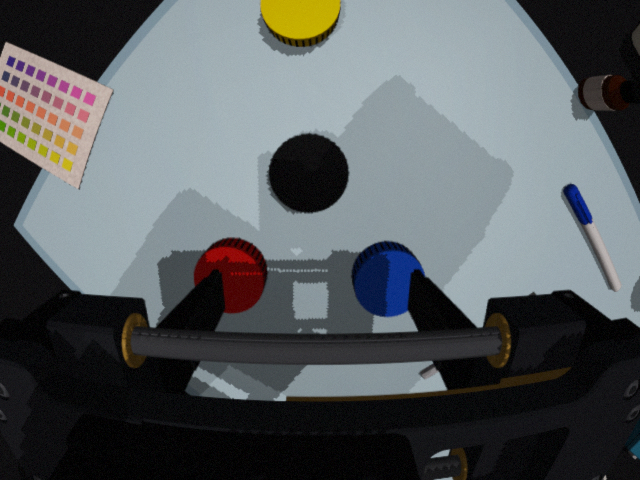

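>>> drive_tool --increments '[[[0.83,-0.05,0],[0,0,0]],[[0.83,-0.05,0.2],[0,0,0]],[[0,0,0.9],[0,0,0]],[[0,0,0.9],[0,0,0]],[[0,0,0.5],[0,0,0]]]'

```text
t: 4.75
eef_pos: [546.9, 209.3, 28.1]
tcp_rot: [-3.141, 0.002, 0.782]
ft_force: [0.0, -0.4, -0.3]
opening: 1.002
```

>>> drive_tool --increments '[[[0,0,0.3],[0,0,0]],[[0,0,0],[0,0,0]]]'

```text
t: 4.92
eef_pos: [546.8, 209.3, 19.7]
tcp_rot: [-3.14, 0.002, 0.782]
ft_force: [-0.0, -0.2, 0.1]
opening: 0.998
```

>>> drive_tool --increments '[[[0,0,0.3],[0,0,0]],[[0,0,0.19],[0,0,0]],[[0,0,0],[0,0,0]]]'

```text
t: 5.17
eef_pos: [547.1, 210.1, 5.8]
tcp_rot: [3.142, 0.0, 0.784]
ft_force: [-0.1, -1.2, 0.8]
opening: 1.002
```

>>> drive_tool --increments '[[[0,0,0],[0,0,0]],[[0,0,0],[0,0,0]],[[0,0,0],[0,0,0]],[[0,0,0],[0,0,0]],[[0,0,0],[0,0,0]]]' --jaw -1

```text
t: 5.58
eef_pos: [547.2, 210.4, 6.4]
tcp_rot: [3.141, -0.0, 0.785]
ft_force: [-0.1, 0.2, -0.1]
opening: 0.708
```

>>> drive_tool --increments '[[[0,0,0],[0,0,0]],[[0,0,0],[0,0,0]],[[0,0,0],[0,0,0]],[[0,0,0],[0,0,0]],[[0,0,0],[0,0,0]]]'

```text
t: 6.0
eef_pos: [547.2, 210.4, 6.2]
tcp_rot: [3.141, -0.0, 0.785]
ft_force: [-0.8, 0.7, 2.6]
opening: 0.562
```

>>> drive_tool --increments '[[[0,0,0],[0,0,0]],[[0,0,0],[0,0,0]],[[0,0,0],[0,0,-1]],[[0,0,0],[0,0,-1]],[[0,0,0],[0,0,-1]]]' --jaw 0.5

```text
t: 6.42
eef_pos: [547.1, 210.3, 6.0]
tcp_rot: [-3.142, 0.0, 1.029]
ft_force: [-0.6, 0.0, -0.0]
opening: 0.745
```

>>> drive_tool --increments '[[[0,0,0],[0,0,-1]],[[0,0,0],[0,0,-1]],[[0,0,0],[0,0,-1]],[[0,0,0],[0,0,-1]],[[0,0,0],[0,0,-1]]]'

```text
t: 6.83
eef_pos: [547.1, 210.3, 6.0]
tcp_rot: [-3.142, 0.0, 1.429]
ft_force: [-0.1, -1.3, -0.6]
opening: 0.753
```

>>> drive_tool --increments '[[[0,0,0],[0,0,-1]],[[0,0,0],[0,0,-1]],[[0,0,0],[0,0,-1]],[[0,0,0],[0,0,-1]],[[0,0,0],[0,0,-1]]]'

```text
t: 7.25
eef_pos: [547.1, 210.3, 6.0]
tcp_rot: [-3.141, 0.0, 1.829]
ft_force: [0.8, 0.9, 0.4]
opening: 0.752
```

>>> drive_tool --increments '[[[0,0,0],[0,0,-1]],[[0,0,0],[0,0,-1]],[[0,0,0],[0,0,-1]],[[0,0,0],[0,0,-1]],[[0,0,0],[0,0,-1]]]'

```text
t: 7.67
eef_pos: [547.1, 210.3, 6.0]
tcp_rot: [-3.141, 0.0, 2.229]
ft_force: [-0.6, 0.4, -0.0]
opening: 0.748
```

>>> drive_tool --increments '[[[0,0,0],[0,0,-1]],[[0,0,0],[0,0,-0.6]],[[0,0,0],[0,0,0]]]'

```text
t: 7.92
eef_pos: [547.1, 210.3, 6.0]
tcp_rot: [-3.141, 0.0, 2.355]
ft_force: [0.1, -0.1, -0.2]
opening: 0.749
```

>>> drive_tool --increments '[[[0,0,0],[0,0,0]],[[0,0,0],[0,0,0]],[[0,0,0],[0,0,0]],[[0,0,0],[0,0,0]],[[0,0,0],[0,0,0]]]' --jaw -1

```text
t: 8.33
eef_pos: [547.1, 210.3, 6.1]
tcp_rot: [-3.142, 0.0, 2.352]
ft_force: [0.0, 0.2, 0.2]
opening: 0.563
```

>>> drive_tool --increments '[[[0,0,0],[0,0,0]]]'

```text
t: 8.42
eef_pos: [547.1, 210.3, 6.1]
tcp_rot: [-3.141, 0.0, 2.352]
ft_force: [-0.6, 0.2, -0.4]
opening: 0.564
```

>>> drive_tool --increments '[[[0,0,0],[0,0,0]],[[0,0,0],[0,0,0]],[[0,0,0],[0,0,0]],[[0,0,-1],[0,0,0]],[[0,0,-1],[0,0,0]]]' --jaw 0.5

```text
t: 8.83
eef_pos: [546.2, 210.1, 65.5]
tcp_rot: [-3.138, -0.002, 2.353]
ft_force: [-0.1, -0.4, 0.7]
opening: 0.743
```

>>> drive_tool --increments '[[[-0.75,0,-0.65],[0,0,0]],[[-0.75,0,-0.65],[0,0,0]],[[0,0,0],[0,0,0]],[[0,0,0],[0,0,0]]]'

```text
t: 9.17
eef_pos: [579.5, 177.9, 105.8]
tcp_rot: [3.14, 0.001, 2.351]
ft_force: [0.4, 0.6, -0.6]
opening: 0.749
```

```bash

python3 - <<'E'
from h import *
p=save("wrist","wcap2");s=p["state"];print(s["t"],s["eef_pos"],s["tcp_rot"],s["joints"].round(2))
c=(547.1,210.3)
crop(p,(*c,25),"wcap2c",[((*c,25),27,(0,0,255)),((*c,0),27,(0,255,0))])
E
```

```text
9.2167 [578.40665502 178.2730267  104.78713833] [-3.14127750e+00 -2.40886604e-04  2.35198612e+00] [ 0.19  0.59  1.72  0.    0.84 -0.59]
```

View pics/wcap2c.png

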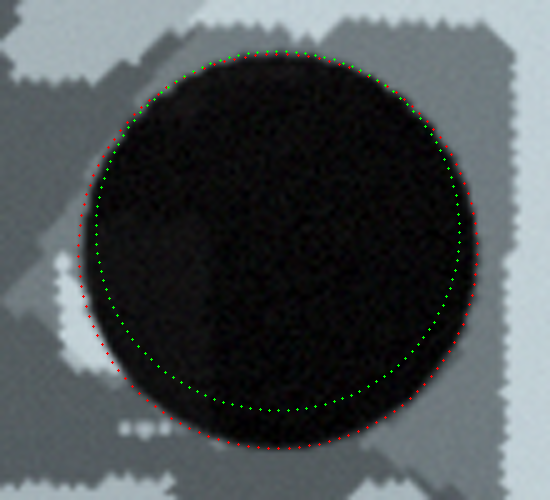

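```bash

python3 - <<'E'
from h import *
import pickle
p=pickle.load(open("wneck.pkl","rb"))
g=cv2.GaussianBlur(cv2.cvtColor(p["pixels"],cv2.COLOR_BGR2GRAY).astype(np.float32),(0,0),.8)
def samp(P):
    q=fproj(p,P).astype(np.float32);return cv2.remap(g,q[:,0].reshape(1,-1),q[:,1].reshape(1,-1),cv2.INTER_LINEAR)[0]
# lip: dark ring just outside r=17.5 => maximise contrast, evaluated over centre
res=[]
for x in np.arange(538,547,.25):
  for y in np.arange(-207,-197,.25):
    a=samp(circ((x,y,134.4),16.8));b=samp(circ((x,y,134.4),18.6));d=samp(circ((x,y,134.4),15))
    res.append((np.mean(np.clip(a-b,-20,40)),x,y))
res.sort(reverse=True);print(res[:6])
c=(542.4,-201.8)
crop(p,(*c,134.4),"w2e",[((*c,134.4),17.5,(0,0,255)),((*c,127),23.5,(255,0,0)),((res[0][1],res[0][2],134.4),17.5,(0,255,0))])
E
```

```text
[(np.float32(19.527473), np.float64(541.75), np.float64(-202.25)), (np.float32(17.89802), np.float64(541.75), np.float64(-202.0)), (np.float32(17.749949), np.float64(541.75), np.float64(-202.5)), (np.float32(17.621254), np.float64(541.5), np.float64(-202.25)), (np.float32(17.606956), np.float64(542.0), np.float64(-202.25)), (np.float32(16.78128), np.float64(539.5), np.float64(-197.25))]
```

View pics/w2e.png

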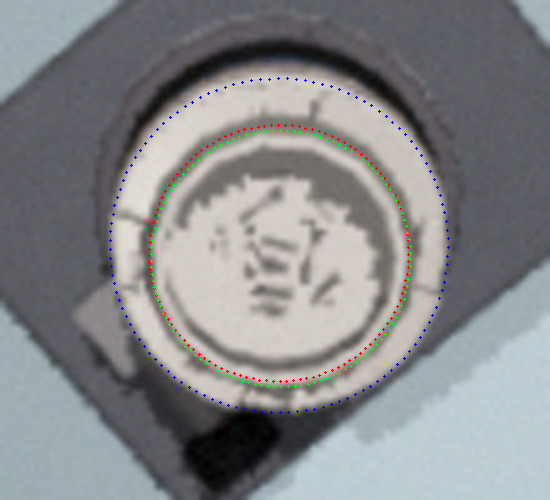

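>>> drive_tool --increments '[[[0.75,0,0.65],[0,0,0]],[[0.75,0,0.65],[0,0,0]],[[0,0,1],[0,0,0]],[[0,0,1],[0,0,0]],[[0,0,0],[0,0,0]]]'

```text
t: 9.63
eef_pos: [544.9, 211.0, 1.8]
tcp_rot: [-3.138, -0.002, 2.354]
ft_force: [0.2, 0.0, -0.4]
opening: 0.751
```

>>> drive_tool --increments '[[[0,0,0],[0,0,0]],[[0,0,0],[0,0,0]],[[0,0,0],[0,0,0]],[[0,0,0],[0,0,0]],[[0,0,0],[0,0,0]]]' --jaw -1

```text
t: 10.05
eef_pos: [547.1, 210.4, 6.4]
tcp_rot: [3.141, 0.0, 2.353]
ft_force: [-0.5, 0.1, -0.2]
opening: 0.564
```

>>> drive_tool --increments '[[[0,0,0],[0,0,0]],[[0,0,0],[0,0,0]]]'

```text
t: 10.22
eef_pos: [547.2, 210.3, 6.3]
tcp_rot: [3.141, 0.0, 2.353]
ft_force: [0.5, -0.2, -1.7]
opening: 0.564
```

```bash

python3 - <<'E'
from h import *
s=env.state();print({k:np.round(v,4) for k,v in s.items()})
E
```

```text
{'t': np.float64(10.2167), 'joints': array([ 2.5430e-01,  7.1290e-01,  1.8229e+00, -2.0000e-04,  6.0550e-01,
       -5.2750e-01]), 'qvel': array([-0.0004,  0.0023, -0.0026,  0.0004,  0.0022,  0.0005]), 'tau': array([ 3.80000e-02, -6.41619e+01, -1.48939e+01,  3.06000e-02,
        7.35000e-02,  9.00000e-04]), 'eef_pos': array([547.1757, 210.2913,   6.3205]), 'tcp_rot': array([3.1414e+00, 2.0000e-04, 2.3527e+00]), 'ft_force': array([ 0.5433, -0.2405, -1.6917]), 'moment': array([ 0.0311, -0.1589, -0.0073]), 'opening': np.float64(0.5639)}
```

>>> drive_tool --increments '[[[0,0,-0.5],[0,0,0]],[[0,0,-0.5],[0,0,0]],[[0,0,-0.5],[0,0,0.5]],[[0,0,-0.5],[0,0,1]],[[0,0,-0.5],[0,0,1]]]'

```text
t: 10.63
eef_pos: [547.0, 210.2, 81.9]
tcp_rot: [-3.142, 0.0, 2.149]
ft_force: [0.4, -0.6, -0.6]
opening: 0.565
```

>>> drive_tool --increments '[[[0,0,-0.5],[0,0,1]],[[0,0,-0.5],[0,0,1]],[[0,0,-0.5],[0,0,1]],[[0,0,-0.5],[0,0,1]],[[0,0,-0.5],[0,0,1]]]'

```text
t: 11.05
eef_pos: [547.0, 210.2, 157.0]
tcp_rot: [3.141, 0.0, 1.749]
ft_force: [0.3, -0.3, -0.2]
opening: 0.564
```

>>> drive_tool --increments '[[[0,0,-0.5],[0,0,1]],[[0,0,-0.5],[0,0,1]],[[0,0,0],[0,0,1]],[[0,0,0],[0,0,0.5]],[[0,0,0],[0,0,0]]]'

```text
t: 11.47
eef_pos: [547.1, 210.3, 186.5]
tcp_rot: [3.141, -0.0, 1.471]
ft_force: [-0.6, -1.1, 0.1]
opening: 0.563
```

```bash

python3 - <<'E'
from h import *
s=env.state();print(s["t"],s["eef_pos"],s["tcp_rot"],s["opening"],s["ft_force"])
y=s["tcp_rot"][2];d=np.array([542-547.2,-202.1-210.3]);print(d@[np.cos(y),np.sin(y)]/30,d@[np.sin(y),-np.cos(y)]/30)
E
```

```text
11.4667 [547.06921955 210.2745677  186.45318082] [ 3.14107170e+00 -9.75070265e-05  1.47082738e+00] 0.5628922938599341 [-0.55425763 -1.08649398  0.14630252]
-13.695332308348927 1.1994839943837823
```

>>> drive_tool --increments '[[[-0.5,0.075,0],[0,0,0]],[[-0.9,0.075,0],[0,0,0]],[[-0.9,0.075,0],[0,0,0]],[[-0.9,0.075,0],[0,0,0]],[[-0.9,0.075,0],[0,0,0]]]'

```text
t: 11.88
eef_pos: [545.9, 85.7, 186.0]
tcp_rot: [-3.141, 0.0, 1.475]
ft_force: [0.9, 0.1, -0.3]
opening: 0.563
```

>>> drive_tool --increments '[[[-0.9,0.075,0],[0,0,0]],[[-0.9,0.075,0],[0,0,0]],[[-0.9,0.075,0],[0,0,0]],[[-0.9,0.075,0],[0,0,0]],[[-0.9,0.075,0],[0,0,0]]]'

```text
t: 12.3
eef_pos: [544.0, -49.9, 186.1]
tcp_rot: [-3.141, 0.0, 1.475]
ft_force: [-0.4, 0.1, -0.1]
opening: 0.563
```

>>> drive_tool --increments '[[[-0.9,0.075,0],[0,0,0]],[[-0.9,0.075,0],[0,0,0]],[[-0.9,0.075,0],[0,0,0]],[[-0.9,0.075,0],[0,0,0]],[[-0.595,0.075,0],[0,0,0]]]'

```text
t: 12.72
eef_pos: [542.8, -177.2, 186.0]
tcp_rot: [-3.141, 0.0, 1.474]
ft_force: [1.2, -0.5, -0.3]
opening: 0.561
```

>>> drive_tool --increments '[[[-0.9,0.075,0],[0,0,0]],[[0,0,0],[0,0,0]]]'

```text
t: 12.88
eef_pos: [542.6, -205.7, 185.9]
tcp_rot: [3.141, 0.001, 1.472]
ft_force: [-0.2, -0.0, -0.4]
opening: 0.565
```

```bash

python3 - <<'E'
from h import *
s=env.state();print(s["t"],s["eef_pos"],s["tcp_rot"],s["opening"],s["ft_force"],s["moment"],s["joints"])
E
```

```text
12.8833 [ 542.62971609 -205.65911679  185.88705176] [3.14127140e+00 9.02006981e-04 1.47206986e+00] 0.5654891895409929 [-0.2236941  -0.03355475 -0.37124813] [-0.01895715 -0.0796634   0.01416806] [-4.75745551e-01  4.58080733e-01  1.70514855e+00 -8.68737567e-04
  9.77732777e-01 -3.76533911e-01]
```

>>> drive_tool --increments '[[[0,0,0.4],[0,0,0]],[[0,0,0.4],[0,0,0]],[[0,0,0.3],[0,0,0]],[[0,0,0.2],[0,0,0]],[[0,0,0],[0,0,0]]]'

```text
t: 13.3
eef_pos: [542.3, -201.6, 145.9]
tcp_rot: [-3.14, -0.001, 1.474]
ft_force: [-0.4, -0.5, 0.0]
opening: 0.561
```

```bash

python3 - <<'E'
from h import *
p=save("scene","sc2");im=p["pixels"]
s=p["state"];print(s["t"],s["eef_pos"],s["tcp_rot"],s["opening"],s["ft_force"],s["moment"])
cv2.imwrite("pics/sc2c.png",cv2.resize(im[150:310,160:340],None,fx=4,fy=3.7,interpolation=cv2.INTER_CUBIC))
E
```

```text
13.35 [ 542.61179062 -201.7414168   146.6998778 ] [-3.14059927e+00 -3.48096022e-04  1.47348409e+00] 0.5607775289002401 [-0.05313722 -0.34828648 -0.36143773] [-0.03680086 -0.08797473  0.01698956]
```

View pics/sc2c.png

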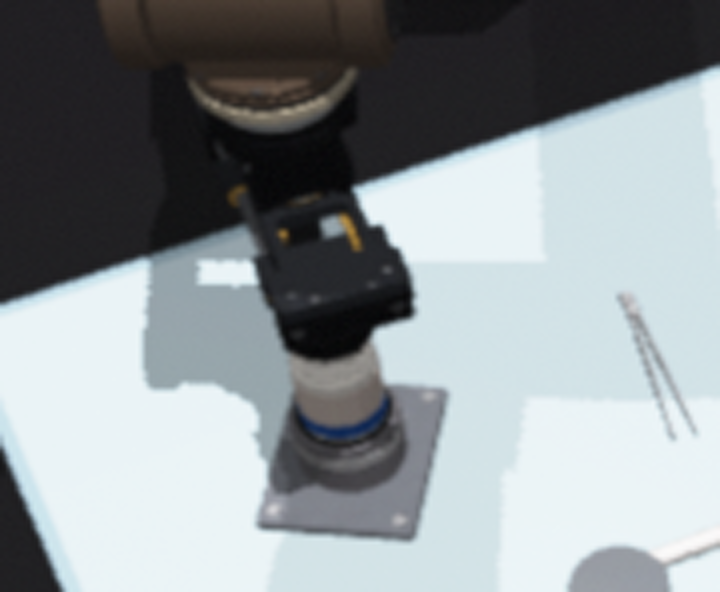

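>>> drive_tool --increments '[[[-0.015,-0.019,0.1],[0,0,0]],[[0,0,0.1],[0,0,0]],[[0,0,0.1],[0,0,0]],[[0,0,0.1],[0,0,0]],[[0,0,0],[0,0,0]]]'

```text
t: 13.77
eef_pos: [542.0, -202.4, 134.6]
tcp_rot: [-3.141, -0.0, 1.473]
ft_force: [-0.5, -0.0, -0.6]
opening: 0.566
```

>>> drive_tool --increments '[[[0,0,0.05],[0,0,0]],[[0,0,0.05],[0,0,0]],[[0,0,0.05],[0,0,0]],[[0,0,0],[0,0,0]]]'

```text
t: 14.1
eef_pos: [542.1, -202.4, 130.4]
tcp_rot: [-3.141, -0.0, 1.473]
ft_force: [0.2, -1.5, 0.1]
opening: 0.562
```

>>> drive_tool --increments '[[[0,0,0.03],[0,0,0]],[[0,0,0.03],[0,0,0]],[[0,0,0],[0,0,0]]]'

```text
t: 14.35
eef_pos: [541.9, -202.4, 128.7]
tcp_rot: [-3.141, -0.0, 1.473]
ft_force: [-1.6, 0.4, -0.1]
opening: 0.564
```

>>> drive_tool --increments '[[[0,0,0.03],[0,0,0]],[[0,0,0],[0,0,0]]]'

```text
t: 14.52
eef_pos: [541.9, -202.3, 127.8]
tcp_rot: [-3.141, -0.0, 1.473]
ft_force: [-1.0, -0.7, 0.2]
opening: 0.565
```

>>> drive_tool --increments '[[[0,0,0.02],[0,0,0]],[[0,0,0],[0,0,0]]]'

```text
t: 14.68
eef_pos: [541.9, -202.3, 127.2]
tcp_rot: [-3.141, -0.0, 1.473]
ft_force: [-2.4, 1.0, 2.1]
opening: 0.561
```

>>> drive_tool --increments '[[[0,0,0.02],[0,0,0]],[[0,0,0],[0,0,0]]]'

```text
t: 14.85
eef_pos: [542.0, -202.3, 126.6]
tcp_rot: [-3.141, -0.0, 1.473]
ft_force: [-2.2, 1.4, -0.2]
opening: 0.558
```

>>> drive_tool --increments '[[[0,0,0.02],[0,0,0]],[[0,0,0],[0,0,0]]]'

```text
t: 15.02
eef_pos: [542.0, -202.4, 126.2]
tcp_rot: [-3.141, -0.0, 1.473]
ft_force: [-3.4, 1.1, 2.8]
opening: 0.566
```

>>> drive_tool --increments '[[[0,0,0.02],[0,0,0]],[[0,0,0],[0,0,0]]]'

```text
t: 15.18
eef_pos: [542.2, -202.5, 126.0]
tcp_rot: [3.141, 0.0, 1.473]
ft_force: [-4.2, 2.1, 6.8]
opening: 0.565
```

```bash
cat > s.py <<'E'
from h import *
s=env.state();print(round(s["t"],2),s["eef_pos"].round(2),"rel",round(s["eef_pos"][2]-6.3-134.4,2),s["tcp_rot"].round(4),round(s["opening"],3),s["ft_force"].round(2),s["moment"].round(3))
E
python3 s.py
```

```text
15.18 [ 542.17 -202.46  125.96] rel -14.74 [3.1413e+00 2.0000e-04 1.4729e+00] 0.565 [-4.21  2.08  6.77] [ 0.329  0.834 -0.023]
```

>>> drive_tool --increments '[[[0.011,-0.028,0],[0,0,-0.5]],[[0,0,0],[0,0,0]]]'

```text
t: 15.35
eef_pos: [541.8, -202.2, 126.1]
tcp_rot: [3.14, 0.001, 1.515]
ft_force: [-1.9, 1.1, 6.0]
opening: 0.564
```

```bash
python3 s.py
```

```text
15.35 [ 541.82 -202.19  126.09] rel -14.61 [3.1399e+00 6.0000e-04 1.5148e+00] 0.564 [-1.89  1.14  5.96] [ 0.26   0.264 -0.061]
```

>>> drive_tool --increments '[[[0.006,-0.01,0],[0,0,-0.7]],[[0,0,0],[0,0,-0.7]],[[0,0,0],[0,0,0]]]'

```text
t: 15.6
eef_pos: [541.8, -202.1, 126.2]
tcp_rot: [3.139, 0.001, 1.628]
ft_force: [-1.2, 2.4, 5.5]
opening: 0.562
```

```bash
python3 s.py
```

```text
15.6 [ 541.82 -202.06  126.19] rel -14.51 [3.1394e+00 1.0000e-03 1.6281e+00] 0.562 [-1.22  2.43  5.54] [0.272 0.068 0.003]
```

>>> drive_tool --increments '[[[0.01,-0.004,0],[0,0,-0.8]],[[0,0,0],[0,0,-0.8]],[[0,0,0],[0,0,0]]]'

```text
t: 15.85
eef_pos: [541.4, -201.8, 125.7]
tcp_rot: [3.14, 0.001, 1.756]
ft_force: [0.1, 1.3, -0.3]
opening: 0.564
```

```bash
python3 s.py
```

```text
15.85 [ 541.42 -201.78  125.67] rel -15.03 [3.1404e+00 9.0000e-04 1.7556e+00] 0.564 [ 0.11  1.34 -0.29] [-0.017 -0.144  0.001]
```

>>> drive_tool --increments '[[[0,0,0.03],[0,0,0]],[[0,0,0.03],[0,0,0]],[[0,0,0],[0,0,0]]]'

```text
t: 16.1
eef_pos: [540.9, -201.6, 123.4]
tcp_rot: [-3.142, 0.0, 1.751]
ft_force: [0.5, 0.4, 0.0]
opening: 0.564
```

```bash
python3 s.py
```

```text
16.1 [ 540.94 -201.58  123.43] rel -17.27 [-3.1415  0.      1.7513] 0.564 [0.5  0.41 0.01] [-0.023 -0.123  0.021]
```

>>> drive_tool --increments '[[[-0.01,0.015,0.02],[0,0,0]],[[0,0,0.015],[0,0,0]],[[0,0,0],[0,0,0]]]'

```text
t: 16.35
eef_pos: [541.4, -201.8, 122.5]
tcp_rot: [-3.142, 0.0, 1.752]
ft_force: [0.6, -0.3, -0.9]
opening: 0.56
```

```bash
python3 s.py
```

```text
16.35 [ 541.42 -201.82  122.54] rel -18.16 [-3.1415e+00  1.0000e-04  1.7523e+00] 0.56 [ 0.65 -0.27 -0.88] [ 0.006 -0.092 -0.013]
```

>>> drive_tool --increments '[[[0,0,0.015],[0,0,0]],[[0,0,0.015],[0,0,0]],[[0,0,0],[0,0,0]]]'

```text
t: 16.6
eef_pos: [541.4, -201.8, 121.7]
tcp_rot: [-3.142, 0.0, 1.753]
ft_force: [-0.0, -0.7, -0.8]
opening: 0.564
```

```bash
python3 s.py
```

```text
16.6 [ 541.37 -201.75  121.71] rel -18.99 [-3.1415e+00  1.0000e-04  1.7527e+00] 0.564 [-0.05 -0.75 -0.85] [-0.054 -0.15   0.025]
```

>>> drive_tool --increments '[[[0,0,0.015],[0,0,0]],[[0,0,0.015],[0,0,0]],[[0,0,0],[0,0,0]]]'

```text
t: 16.85
eef_pos: [541.6, -201.8, 121.2]
tcp_rot: [3.141, 0.0, 1.753]
ft_force: [-0.2, 0.8, 4.0]
opening: 0.56
```

```bash
python3 s.py
```

```text
16.85 [ 541.56 -201.83  121.25] rel -19.45 [3.1412e+00 5.0000e-04 1.7528e+00] 0.56 [-0.22  0.77  3.99] [ 0.066  0.106 -0.029]
```

>>> drive_tool --increments '[[[0,0,0],[0,0,-0.4]],[[0,0,0],[0,0,-0.4]],[[0,0,0],[0,0,0]]]'

```text
t: 17.1
eef_pos: [541.5, -201.8, 121.4]
tcp_rot: [3.141, 0.001, 1.819]
ft_force: [0.2, 0.5, 5.9]
opening: 0.564
```

```bash
python3 s.py
```

```text
17.1 [ 541.54 -201.83  121.39] rel -19.31 [3.1411e+00 5.0000e-04 1.8186e+00] 0.564 [0.15 0.5  5.94] [ 0.067  0.173 -0.01 ]
```

>>> drive_tool --increments '[[[0,0,0],[0,0,-0.4]],[[0,0,0],[0,0,-0.4]],[[0,0,0],[0,0,0]]]'

```text
t: 17.35
eef_pos: [541.5, -201.9, 121.5]
tcp_rot: [3.141, 0.001, 1.882]
ft_force: [-1.5, 0.6, 7.1]
opening: 0.56
```

```bash
python3 s.py
```

```text
17.35 [ 541.54 -201.91  121.52] rel -19.18 [3.1410e+00 7.0000e-04 1.8825e+00] 0.56 [-1.53  0.61  7.12] [-0.038  0.277 -0.142]
```

>>> drive_tool --increments '[[[0,0,0],[0,0,-0.3]],[[0,0,0],[0,0,0]]]'

```text
t: 17.52
eef_pos: [541.5, -201.9, 121.6]
tcp_rot: [3.141, 0.001, 1.906]
ft_force: [-2.5, 1.1, 8.0]
opening: 0.565
```

```bash
python3 s.py
```

```text
17.52 [ 541.53 -201.9   121.56] rel -19.14 [3.1410e+00 6.0000e-04 1.9056e+00] 0.565 [-2.45  1.13  8.04] [ 0.07  0.3  -0.29]
```

>>> drive_tool --increments '[[[0,0,0],[0,0,0.8]],[[0,0,0],[0,0,0.8]],[[0,0,0],[0,0,0]]]'

```text
t: 17.77
eef_pos: [541.6, -201.9, 121.3]
tcp_rot: [3.141, 0.001, 1.774]
ft_force: [-1.7, -0.8, 4.8]
opening: 0.561
```

```bash
python3 s.py
```

```text
17.77 [ 541.57 -201.94  121.29] rel -19.41 [3.141e+00 7.000e-04 1.774e+00] 0.561 [-1.74 -0.8   4.83] [-0.092  0.085 -0.088]
```

>>> drive_tool --increments '[[[0,0,0.008],[0,0,0.8]],[[0,0,0.008],[0,0,0.8]],[[0,0,0.008],[0,0,0.8]],[[0,0,0],[0,0,0]]]'

```text
t: 18.1
eef_pos: [541.6, -202.0, 120.6]
tcp_rot: [3.141, 0.001, 1.583]
ft_force: [-0.0, -1.1, 6.3]
opening: 0.564
```

```bash
python3 s.py
```

```text
18.1 [ 541.64 -202.01  120.57] rel -20.13 [3.1408e+00 7.0000e-04 1.5832e+00] 0.564 [-0.02 -1.12  6.28] [-0.135  0.124 -0.007]
```

>>> drive_tool --increments '[[[0,0,0.004],[0,0,0.8]],[[0,0,0.006],[0,0,0.8]],[[0,0,0.006],[0,0,0.8]],[[0,0,0],[0,0,0]]]'

```text
t: 18.43
eef_pos: [541.6, -201.9, 119.9]
tcp_rot: [3.141, 0.0, 1.392]
ft_force: [-0.8, -0.7, 4.4]
opening: 0.565
```

```bash
python3 s.py
```

```text
18.43 [ 541.64 -201.93  119.94] rel -20.76 [3.1408e+00 4.0000e-04 1.3919e+00] 0.565 [-0.78 -0.71  4.45] [-0.116 -0.005 -0.047]
```

>>> drive_tool --increments '[[[0,0,0.008],[0,0,0.8]],[[0,0,0.008],[0,0,0.8]],[[0,0,0.008],[0,0,0.8]],[[0,0,0],[0,0,0]]]'

```text
t: 18.77
eef_pos: [541.6, -201.9, 119.2]
tcp_rot: [3.141, 0.0, 1.201]
ft_force: [-0.1, -1.1, 4.8]
opening: 0.566
```

```bash
python3 s.py
```

```text
18.77 [ 541.64 -201.9   119.22] rel -21.48 [3.1408e+00 2.0000e-04 1.2013e+00] 0.566 [-0.12 -1.07  4.75] [-0.112 -0.041 -0.042]
```

>>> drive_tool --increments '[[[0,0,0.008],[0,0,0.8]],[[0,0,0.008],[0,0,0.8]],[[0,0,0],[0,0,0]]]'

```text
t: 19.02
eef_pos: [541.7, -201.9, 118.8]
tcp_rot: [3.141, 0.0, 1.074]
ft_force: [-0.7, 0.2, 5.8]
opening: 0.567
```

```bash
python3 s.py
```

```text
19.02 [ 541.69 -201.88  118.8 ] rel -21.9 [3.1407 0.     1.0739] 0.567 [-0.73  0.23  5.83] [-0.029 -0.025 -0.026]
```

>>> drive_tool --increments '[[[0,0,0.007],[0,0,0.8]],[[0,0,0.007],[0,0,0.6]],[[0,0,0],[0,0,0]]]'

```text
t: 19.27
eef_pos: [541.7, -201.9, 118.5]
tcp_rot: [3.141, -0.0, 0.963]
ft_force: [0.3, -0.4, 6.1]
opening: 0.565
```

```bash
python3 s.py
```

```text
19.27 [ 541.74 -201.9   118.46] rel -22.24 [ 3.1405e+00 -2.0000e-04  9.6280e-01] 0.565 [ 0.31 -0.39  6.1 ] [-0.11  -0.035 -0.005]
```

>>> drive_tool --increments '[[[0,0,0.006],[0,0,0.6]],[[0,0,0.006],[0,0,0.4]],[[0,0,0],[0,0,0]]]'

```text
t: 19.52
eef_pos: [541.8, -201.9, 118.2]
tcp_rot: [3.14, -0.0, 0.884]
ft_force: [0.1, -0.0, 7.6]
opening: 0.561
```

```bash
python3 s.py
```

```text
19.52 [ 541.79 -201.91  118.18] rel -22.52 [ 3.1404e+00 -3.0000e-04  8.8390e-01] 0.561 [ 0.14 -0.    7.58] [ 0.005 -0.04  -0.01 ]
```

>>> drive_tool --increments '[[[0,0,0.004],[0,0,0.5]],[[0,0,0.002],[0,0,0.3]],[[0,0,0],[0,0,0]]]'

```text
t: 19.77
eef_pos: [541.8, -201.9, 118.0]
tcp_rot: [3.14, -0.0, 0.82]
ft_force: [-0.4, -0.2, 7.8]
opening: 0.564
```

```bash
python3 s.py
```

```text
19.77 [ 541.8  -201.93  118.02] rel -22.68 [ 3.1403e+00 -3.0000e-04  8.2040e-01] 0.564 [-0.38 -0.17  7.77] [-0.026 -0.1   -0.006]
```

>>> drive_tool --increments '[[[0,0,0.002],[0,0,0.4]],[[0,0,0.002],[0,0,0.2]],[[0,0,0],[0,0,0]]]'

```text
t: 20.02
eef_pos: [541.8, -201.9, 117.9]
tcp_rot: [3.14, -0.0, 0.773]
ft_force: [0.4, -0.0, 7.5]
opening: 0.566
```

```bash
python3 s.py
```

```text
20.02 [ 541.81 -201.92  117.91] rel -22.79 [ 3.1403e+00 -4.0000e-04  7.7290e-01] 0.566 [ 0.39 -0.01  7.47] [-0.024 -0.024  0.066]
```

>>> drive_tool --increments '[[[0,0,0.001],[0,0,0.25]],[[0,0,0],[0,0,0]]]'

```text
t: 20.18
eef_pos: [541.8, -201.9, 117.9]
tcp_rot: [3.14, -0.0, 0.753]
ft_force: [0.2, 0.1, 7.2]
opening: 0.564
```

```bash
python3 s.py
```

```text
20.18 [ 541.79 -201.89  117.86] rel -22.84 [ 3.1404e+00 -4.0000e-04  7.5290e-01] 0.564 [0.18 0.14 7.19] [-0.057 -0.02   0.032]
```

>>> drive_tool --increments '[[[0,0,0.001],[0,0,0.25]],[[0,0,0],[0,0,0]]]'

```text
t: 20.35
eef_pos: [541.8, -201.9, 117.8]
tcp_rot: [3.14, -0.0, 0.733]
ft_force: [-0.4, 0.2, 7.2]
opening: 0.566
```

```bash
python3 s.py
```

```text
20.35 [ 541.79 -201.9   117.84] rel -22.86 [ 3.1404e+00 -4.0000e-04  7.3290e-01] 0.566 [-0.41  0.25  7.24] [0.028 0.012 0.046]
```

>>> drive_tool --increments '[[[0,0,0.001],[0,0,0.25]],[[0,0,0],[0,0,0]]]'

```text
t: 20.52
eef_pos: [541.8, -201.9, 117.8]
tcp_rot: [3.14, -0.001, 0.713]
ft_force: [-0.4, -0.9, 7.6]
opening: 0.568
```

```bash
python3 s.py
```

```text
20.52 [ 541.8  -201.91  117.84] rel -22.86 [ 3.1404e+00 -5.0000e-04  7.1290e-01] 0.568 [-0.44 -0.87  7.62] [-0.004 -0.002  0.009]
```

>>> drive_tool --increments '[[[0,0,0.001],[0,0,0.25]],[[0,0,0],[0,0,0]]]'

```text
t: 20.68
eef_pos: [541.8, -201.9, 117.8]
tcp_rot: [3.14, -0.0, 0.693]
ft_force: [-0.6, -0.1, 7.7]
opening: 0.562
```

```bash
python3 s.py
```

```text
20.68 [ 541.78 -201.92  117.82] rel -22.88 [ 3.1404e+00 -5.0000e-04  6.9290e-01] 0.562 [-0.61 -0.12  7.74] [-0.018 -0.03   0.066]
```

>>> drive_tool --increments '[[[0,0,0],[0,0,0.25]],[[0,0,0],[0,0,0]]]'

```text
t: 20.85
eef_pos: [541.8, -201.9, 117.8]
tcp_rot: [3.14, -0.001, 0.673]
ft_force: [-0.5, 1.0, 8.2]
opening: 0.561
```

```bash
python3 s.py
```

```text
20.85 [ 541.78 -201.89  117.81] rel -22.89 [ 3.1404e+00 -5.0000e-04  6.7290e-01] 0.561 [-0.54  0.95  8.24] [-0.085  0.042 -0.02 ]
```

>>> drive_tool --increments '[[[0,0,0],[0,0,0.25]],[[0,0,0],[0,0,0]]]'

```text
t: 21.02
eef_pos: [541.8, -201.9, 117.8]
tcp_rot: [3.14, -0.001, 0.653]
ft_force: [0.4, 0.2, 7.6]
opening: 0.562
```

```bash
python3 s.py
```

```text
21.02 [ 541.77 -201.91  117.8 ] rel -22.9 [ 3.1405e+00 -5.0000e-04  6.5280e-01] 0.562 [0.41 0.16 7.56] [-0.046  0.001  0.07 ]
```

>>> drive_tool --increments '[[[0,0,0],[0,0,0.25]],[[0,0,0],[0,0,0]]]'

```text
t: 21.18
eef_pos: [541.7, -201.9, 117.8]
tcp_rot: [3.14, -0.0, 0.633]
ft_force: [-0.3, -1.4, 7.0]
opening: 0.563
```

```bash
python3 s.py
```

```text
21.18 [ 541.74 -201.94  117.81] rel -22.89 [ 3.1405e+00 -4.0000e-04  6.3300e-01] 0.563 [-0.32 -1.39  7.03] [-0.073  0.008  0.079]
```

>>> drive_tool --increments '[[[0,0,0],[0,0,0.25]],[[0,0,0],[0,0,0]]]'

```text
t: 21.35
eef_pos: [541.7, -202.0, 117.8]
tcp_rot: [3.14, -0.0, 0.613]
ft_force: [-0.1, -1.0, 7.3]
opening: 0.564
```

```bash
python3 s.py
```

```text
21.35 [ 541.71 -201.99  117.81] rel -22.89 [ 3.1405e+00 -4.0000e-04  6.1300e-01] 0.564 [-0.07 -0.97  7.34] [-0.068  0.14   0.081]
```

>>> drive_tool --increments '[[[0,0,0],[0,0,0.2]],[[0,0,0],[0,0,0]]]'

```text
t: 21.52
eef_pos: [541.7, -202.0, 117.8]
tcp_rot: [3.141, -0.0, 0.597]
ft_force: [-1.0, -0.8, 7.9]
opening: 0.564
```

```bash
python3 s.py
```

```text
21.52 [ 541.66 -202.    117.81] rel -22.89 [ 3.1405e+00 -3.0000e-04  5.9720e-01] 0.564 [-1.03 -0.82  7.86] [-0.2    0.238  0.107]
```

>>> drive_tool --increments '[[[0,0,0],[0,0,0.15]],[[0,0,0],[0,0,0]]]'

```text
t: 21.68
eef_pos: [541.6, -202.0, 117.8]
tcp_rot: [3.14, -0.0, 0.586]
ft_force: [-0.4, -1.2, 7.6]
opening: 0.564
```

```bash
python3 s.py
```

```text
21.68 [ 541.65 -202.02  117.8 ] rel -22.9 [ 3.1405e+00 -3.0000e-04  5.8560e-01] 0.564 [-0.45 -1.24  7.61] [-0.217  0.165  0.16 ]
```

Torque is starting to climb (0.16 N m at about 74°).

>>> drive_tool --increments '[[[0,0,0],[0,0,0.12]],[[0,0,0],[0,0,0]]]'

```text
t: 21.85
eef_pos: [541.7, -202.1, 117.8]
tcp_rot: [3.14, -0.0, 0.576]
ft_force: [-0.9, -1.6, 7.2]
opening: 0.565
```

```bash
python3 s.py
```

```text
21.85 [ 541.66 -202.1   117.8 ] rel -22.9 [ 3.1403e+00 -3.0000e-04  5.7620e-01] 0.565 [-0.86 -1.57  7.25] [-0.296  0.135  0.135]
```

>>> drive_tool --increments '[[[0,0,0],[0,0,0.12]],[[0,0,0],[0,0,0]]]'

```text
t: 22.02
eef_pos: [541.7, -202.2, 117.8]
tcp_rot: [3.14, -0.0, 0.567]
ft_force: [-0.4, -1.7, 7.7]
opening: 0.566
```

```bash
python3 s.py
```

```text
22.02 [ 541.66 -202.19  117.79] rel -22.91 [ 3.1402e+00 -2.0000e-04  5.6670e-01] 0.566 [-0.42 -1.67  7.7 ] [-0.444  0.123  0.2  ]
```

>>> drive_tool --increments '[[[0,0,0],[0,0,0.12]],[[0,0,0],[0,0,0]]]'

```text
t: 22.18
eef_pos: [541.7, -202.2, 117.8]
tcp_rot: [3.14, -0.0, 0.557]
ft_force: [-0.7, -2.5, 6.9]
opening: 0.566
```

```bash
python3 s.py
```

```text
22.18 [ 541.69 -202.24  117.81] rel -22.89 [ 3.140e+00 -2.000e-04  5.572e-01] 0.566 [-0.71 -2.5   6.88] [-0.481  0.156  0.224]
```

>>> drive_tool --increments '[[[0,0,0],[0,0,0.12]],[[0,0,0],[0,0,0]],[[0,0,0],[0,0,0]]]'

```text
t: 22.43
eef_pos: [541.7, -202.3, 117.8]
tcp_rot: [3.14, -0.0, 0.548]
ft_force: [-1.5, -2.7, 8.0]
opening: 0.562
```

```bash
python3 s.py
```

```text
22.43 [ 541.7  -202.25  117.81] rel -22.89 [ 3.140e+00 -2.000e-04  5.481e-01] 0.562 [-1.46 -2.73  7.97] [-0.513  0.164  0.262]
```

>>> drive_tool --increments '[[[0,0,-0.03],[0,0,0]],[[0,0,0],[0,0,0]]]'

```text
t: 22.6
eef_pos: [541.6, -202.2, 118.2]
tcp_rot: [3.141, 0.0, 0.546]
ft_force: [-0.1, -3.8, 2.8]
opening: 0.564
```

>>> drive_tool --increments '[[[0,0,0],[0,0,0]],[[0,0,0],[0,0,0]],[[0,0,0],[0,0,0]],[[0,0,0],[0,0,0]],[[0,0,0],[0,0,0]]]' --jaw 0.6

```text
t: 23.02
eef_pos: [541.3, -201.6, 118.0]
tcp_rot: [-3.141, 0.0, 0.543]
ft_force: [0.5, -0.3, -0.2]
opening: 0.79
```

>>> drive_tool --increments '[[[0,0,-0.3],[0,0,0]],[[0,0,-0.5],[0,0,0]],[[0,0,-0.8],[0,0,0]],[[0,0,-0.8],[0,0,0]],[[0,0,-0.8],[0,0,0]]]'

```text
t: 23.43
eef_pos: [541.2, -201.6, 215.9]
tcp_rot: [-3.142, 0.0, 0.543]
ft_force: [0.2, -0.5, -0.2]
opening: 0.801
```

>>> drive_tool --increments '[[[-0.8,0,0],[0,0,0]],[[-0.8,0,0],[0,0,0]],[[0,0,0],[0,0,0]],[[0,0,0],[0,0,0]]]'

```text
t: 23.77
eef_pos: [499.8, -227.0, 215.1]
tcp_rot: [3.141, -0.0, 0.541]
ft_force: [-0.5, -0.2, 0.3]
opening: 0.8
```

```bash

python3 - <<'E'
from h import *
p=save("wrist","wend");s=p["state"];print(s["t"],s["eef_pos"],s["tcp_rot"])
c=(541.8,-202.0)
crop(p,(*c,136.9),"wendc",[((*c,136.9),27,(0,0,255)),((*c,111.9),27,(0,255,0))])
q=save("scene","send");cv2.imwrite("pics/sendc.png",cv2.resize(q["pixels"][190:310,160:320],None,fx=5,fy=5,interpolation=cv2.INTER_CUBIC))
for t in ["cap_top","cap"]: print(t,[(round(d["score"],2),np.round(d["point"],1)) for d in env.tip_of(t,q)[:4]])
E
```

```text
23.8167 [ 500.4252099  -226.68846135  214.85546337] [ 3.14085615e+00 -5.07385525e-04  5.41611542e-01]
cap_top [(0.92, array([632.1, 296.3,  25.8])), (0.81, array([451. , 200.8,  26.2])), (0.73, array([557.5,  -3.9,  -0.7])), (0.65, array([527.4, 108.4,  23.5]))]
cap [(0.93, array([ 541.7, -202.7,  109.4])), (0.86, array([530.3, 108.5,   3.6])), (0.72, array([443.6, 196.1,  -6.4])), (0.67, array([623.3, 295.9,  -1.2]))]
```

View pics/wendc.png

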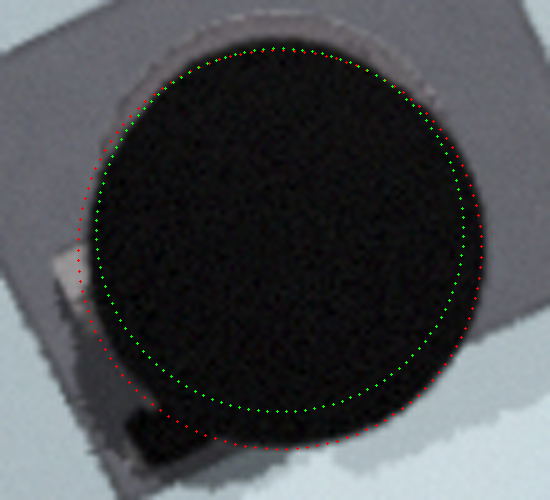

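View pics/sendc.png

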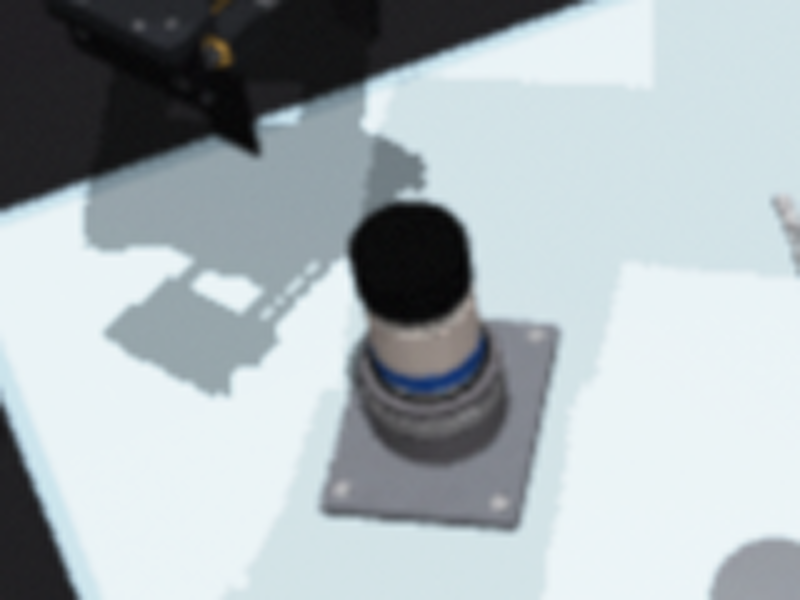

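```bash
python3 -c "
from cell import env
print(env.job_done(),env.state()['t'])"
```

```text
the job is handed in; nothing more can be done
the job is handed in; nothing more can be done
```

The black cap is screwed onto the canister to its stop, and I handed the job in at about 24 s. `env.job_done()` gives no verdict.

- **Grasp:** I centred the cap by gripping it twice at right angles, checked its position with the wrist camera, and carried it to the neck.
- **Thread start:** I turned it backward under about 6 N. It dropped about 4.8 mm, from −14.6 to −19.4 mm relative to the lip, and then came up against a hard back wall.
- **Closing:** It turned about 75° clockwise and ended at −22.9 mm. The torque climbed steadily from 0.08 to 0.26 N m at the stop, where I stopped, eased off the press and let go.
- **Last checks:** The wrist and scene pictures show the cap level and centred on the neck. The network puts its rim at z ≈ 109 mm, within its 4 mm tolerance of the expected 112 mm. The gripper is clear, with wrist force near zero, and I saw nothing else moved in the pictures.

**What differed from the brief:**
- Press force rose to about 8 N, over the 2–5 N advised for letting the cap down but far below the 50 N limit.
- The drop was slightly short of the stated 5–6 mm.
- My height readings may be about 0.4 mm too low.
- The torque rose at roughly 0.05 N m per degree, less than the stated 0.14. I put that down to the canister twisting in its rubber clamp.

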